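# Cure the bite pad: cover off, draw the curing light and hold it over the molar

## Robot

A 6-joint arm with a two-finger parallel gripper is mounted at the origin on the work surface. World frame = base frame: x ahead of the robot, y to its left, z up, the work surface at z = 0. Lengths are in mm, angles in rad, forces in N, time in s.
With the tool pointing down it reaches from about 400 to 825 mm from the base axis. Payload 7 kg.
Tool frame: the origin (TCP) lies at the very end of the fingers, on their centre line; the grasp point (between the pads) lies 19 mm behind it; z points along the fingers, y is the line along which they close (so a half turn about z gives the same grasp; the last joint's range is limited). The gripper opens to 88 mm and grips with 3 to 60 N. Pads are 19 mm wide; open, the fingers measure 130 mm over their backs; the gripper's body (78 mm by 193 mm) begins 47 mm behind the grasp point.
Start: joints at [-0.855, 0.359, 0.012, 0, -1.224, -0.288], TCP at [280.009, -614.158, 226.561] pointing down, gripper open.
Joint ranges: [-3.07, 3.07], [-1.43, 2.12], [-1.02, 1.25], [-3.03, 1.67], [-3.05, -0], [-3.03, 3.03]. Speed limits (rad/s): [2.39, 2.39, 3.01, 3.14, 3.14, 3.14].

## Interface

Orientations are given as a unit quaternion [x, y, z, w].
In Python, from plant import bot gives the robot as it stands. Calls block until the motion is done:
- bot.move_ptp(position, orientation): joint-space move of the TCP to a pose.
- bot.line_to(position, velocity=150, ori=None): straight line of the TCP; ori=None keeps the orientation; velocity is the mean speed in mm/s.
- bot.move_joints(angles): joint-space move.
- bot.move_gripper(opening, force=None): finger opening in mm; force is the grip in N (None keeps the last); returns when the fingers have stopped.
- bot.pause(seconds).
- bot.solve_ik(position, orientation): joint angles nearest the present ones, or None.
- bot.read_state(): the state.
- bot.camera(name): name is "scene" or "side" or "wrist"; returns the picture (384x512x3 uint8, red, green, blue); there is no depth.
- bot.get_calibration(name): a dict with "fx", "fy", "cx", "cy" (pixels), "view" (4x4, takes a point from world to camera coordinates); the wrist camera has in their place "T_tool_cam" (4x4, takes a point from camera to tool coordinates, whose origin is the TCP and whose axes are the flange's). Camera axes: x right, y up, looking along -z (the intrinsics and any distortion apply to the point x, -y, -z); pixel columns grow to the right and rows downward; lengths in mm; the calibration is good to about 2 mm. A picture is of the moment at which its call begins: read the wrist's pose just before it. get_calibration takes no time and is no camera call.
A pose or a line that the arm cannot do raises bot.Unreachable and nothing moves.
- bot.close_job(): hands the job in; it is judged then, once.
The state is a dict: "t": time; "joint_pos": joint angles; "qvel": joint speeds; "tau": joint torques, N m; "tcp_pos": TCP position; "eef_rot": TCP orientation; "contact_force": force on the tool from outside, world axes, zero at the start; "moment": the same for the moment, N m; "width": finger opening in mm; "finger_force": force on a finger pad.
Only numpy, scipy, OpenCV 4.12 (cv2) and the standard library are available. Lean on these libraries where they do the work, as an engineer would, in place of code of your own. Each camera call takes 0.05 s, during which the arm holds its last target. There are 200 camera calls.

## Task

Take the amber light-shield cover off the jaw model and stand it upright on the red mat, letting go of it. Then draw the curing light out of its charging dock, turn it level and hold it still with its lens facing straight down, centred about 10 mm above the blue bite pad, finishing while still holding it in the air. The blue pad is soft: nothing may touch it, and the two bottles and the syringe are to be left where they stand.

Things in the scene. Friction and masses are not known exactly. Their poses are not given: they have to be found in the camera images.
- cover: loose amber see-through box, open below, 88 (its x) x 92 (y) x 56 mm high, 3 mm walls, 0.13 kg; black bar handle on its roof, 14 (x) x 44 (y) x 28 mm, top 84 mm above the rim. Origin: centre of lower rim, z up. Starts on the worktop over the model, 5 to 13 mm clear of it all round, 10 mm above the pad: lift it straight up 50 mm or more first
- cover_handle (a point): point in the cover's handle, on its centre line, 18 mm above the cover's roof and 74 mm above its rim; axes as the cover's
- mat: flat fixed red mat, 165 x 165 x 3 mm, on the worktop to the left of the model; origin: centre of its underside
- model: fixed training model of a lower jaw, 60 x 66 mm, teeth tops 40 mm above the worktop, incisors towards its -x, molars towards its +x; origin: centre of its underside
- pad: the blue bite pad, a disc 9 mm across and 2.5 mm thick, on top of one first molar (left or right); origin: centre of its underside, 40 mm above the worktop
- pad_top (a point): centre of the top face of the blue pad, 42.5 mm above the worktop
- crown: steel crown, a disc 10 mm across and 2.5 mm thick, on the other first molar, 45 mm from the pad; not the target
- dock: fixed charging dock, base 135 x 92 x 18 mm; a cradle slopes up to its +x at 45 degrees, with a square collar at the low end, 42 mm deep along the slope, 2 mm of play round the light; above the collar the light is open to the sides and above, and from 78 mm along the slope nothing is under it. Origin: centre of its underside, z up
- dock_seat (a point): centre of the light's butt end when the light is fully home in the dock; axes as the dock's (the slope runs along x and z equally)
- light: loose pen-shaped curing light, 0.16 kg, 190 mm long; body 150 mm, 26 x 26 mm square, blue rear, white front, then a thin neck and head with a 34 mm orange disc 12 mm behind the lens face. Origin: body centre line, 95 mm from the butt, the place to grip across its y sides. x runs to the head, z away from the lens. Starts in the dock, x sloping up at 45 degrees, lens looking forward and down
- light_butt (a point): centre of the light's blue butt end, 95 mm behind the light's origin along its x
- light_lens (a point): centre of the lens face, 85 mm ahead of the light's origin along its x and 22 mm towards -z; the lens looks along -z
- bottle_yellow: loose black bottle with a yellow cap, 25 mm across, 62 mm tall, bystander
- bottle_clear: loose white bottle with a white cap, 25 mm across, 62 mm tall, bystander
- syringe: loose black adhesive syringe lying flat, 135 mm long, bystander
Mind the look-alikes: they are no part of the job. What is shaped like the dock but pink is not meant.

How it is judged (in metres and radians):
On the way, in this order (a step that is already met when the one before it is completed fails the run):
1. the cover stands upright on the red mat, let go (horizontal distance between cover and mat below 0.05 m and height (world z) of cover below 0.006 m and angle between cover's own z axis and vertical below 0.05 rad and linear speed of cover below 0.02 m/s and contact force between each of the arm, the fingers and cover below 0.1 N), for 0.2 s.
2. the curing light is drawn out of the dock's collar, in the fingers (distance between light_butt and dock_seat above 0.05 m and contact force between the fingers and light above 2 N and contact force between light and dock below 0.1 N), for 0.1 s.
At the end, for the whole second after the job is handed in: Light gripped in the air, touching only the fingers, still, within 14 degrees of level with the lens down, lens face 3 to 20 mm above the blue pad's top and within 8 mm of its centre sideways; cover upright on the red mat, centres within 50 mm; pad untouched, bottles and syringe within 20 mm (horizontal distance between light_lens and pad_top below 0.008 m and z of light_lens in the frame of pad_top between 0.003 and 0.02 m and angle between light's own z axis and vertical below 0.25 rad and height (world z) of light_butt above 0.03 m and linear speed of light below 0.02 m/s and angular speed of light below 0.2 rad/s and contact force between the fingers and light above 2 N and contact force between light and dock below 0.1 N and contact force between light and model below 0.1 N and contact force between light and cover below 0.1 N and contact force between light and crown below 0.1 N and horizontal distance between cover and mat below 0.05 m and height (world z) of cover below 0.006 m and angle between cover's own z axis and vertical below 0.05 rad); the arm keeps its last pose, push and grip.
It fails at once if something touches the soft blue pad (contact force between pad and anything else above 0.3 N).
It fails at once if a bottle or the syringe is disturbed (distance of any of bottle_yellow, bottle_clear, syringe from where it was at the start of the episode above 0.02 m).
It also fails if it takes over 53 s, if anything falls off the work surface, if the arm or the gripper's body presses on something with over 40 N, if the wrist force passes 120 N, or if a joint passes its speed limit or range.

## Working session

There is one attempt and no reset: what is moved stays moved. The work goes in short steps, each a Python script; the robot and the scene stay as the last script left them, time stands still between calls to the robot, and variables do not carry over. Pictures are saved under pics/ and viewed, at most 10 in all, crops included, and the job is handed in when it is done.

```bash
ls; mkdir -p pics; python3 - <<'E'
from plant import bot
import cv2,numpy as np
np.set_printoptions(precision=4,suppress=True)
for n in("scene","side","wrist"):
    im=bot.camera(n); cv2.imwrite(f"pics/{n}0.png",im[:,:,::-1]); print(n,bot.get_calibration(n))
s=bot.read_state();print(s)
E
```

```text
pics
scene {'fx': 493.868906995157, 'fy': 493.868906995157, 'cx': 253.64060505671807, 'cy': 190.56924231981807, 'view': array([[   -0.513 ,     0.8584,     0.0012,   356.3911],
       [   -0.698 ,    -0.4179,     0.5815,   249.7039],
       [    0.4997,     0.2975,     0.8135, -1965.5304],
       [    0.    ,     0.    ,     0.    ,     1.    ]])}
side {'fx': 475.5798407821196, 'fy': 475.5798407821196, 'cx': 252.36688282688195, 'cy': 191.75956606549494, 'view': array([[   -0.9957,    -0.0923,     0.0067,   534.6101],
       [    0.0731,    -0.7396,     0.669 ,  -218.102 ],
       [   -0.0568,     0.6666,     0.7432, -1366.9452],
       [    0.    ,     0.    ,     0.    ,     1.    ]])}
wrist {'fx': 265.1620711237812, 'fy': 265.1620711237812, 'cx': 255.50111402088376, 'cy': 192.88740555390035, 'T_tool_cam': array([[   0.0003,    0.9567,    0.2911,   78.7583],
       [   1.    ,    0.0003,   -0.0019,    0.6487],
       [  -0.0019,    0.2911,   -0.9567, -157.3235],
       [   0.    ,    0.    ,    0.    ,    1.    ]])}
{'t': 0.15, 'joint_pos': array([-0.8549,  0.3592,  0.0113, -0.0002, -1.2241, -0.2881]), 'qvel': array([-0.0014,  0.0001,  0.0017,  0.002 , -0.0001,  0.0001]), 'tau': array([ -0.0024, -58.3274,  29.329 ,   7.0013,   0.0088,  -0.0001]), 'tcp_pos': array([ 279.8439, -613.8466,  225.8423]), 'eef_rot': array([-0.2122,  0.9772,  0.0006, -0.0002]), 'contact_force': array([ 0.0732, -0.5903,  0.0858]), 'moment': array([0.0129, 0.0134, 0.0159]), 'finger_force': 0.0, 'width': 87.53687414568067}
```

View pics/scene0.png

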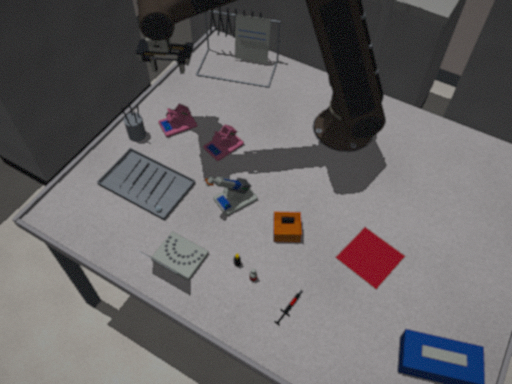

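View pics/side0.png

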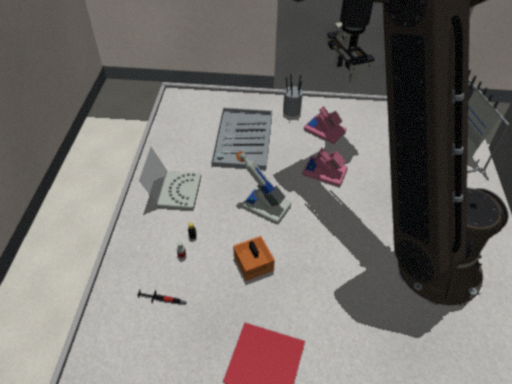

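The scene view shows the covered model (handle ~(288,219)), the mat (370,257), the light in the grey dock (orange head ~(208,181)), two pink decoys, bottles (238,260) and (253,276), and the syringe (288,307). The side view shows the same, with the cover at (254,257), the dock at (268,203) and the orange disc at (241,157).

```bash
cat > h.py <<'E'
from plant import bot
import cv2,numpy as np
from scipy.spatial.transform import Rotation as R
np.set_printoptions(precision=3,suppress=True)
def snap(n):
    """image, K, cam->world 4x4"""
    s=bot.read_state(); c=bot.get_calibration(n); im=bot.camera(n)
    if n=="wrist":
        T=np.eye(4);T[:3,:3]=R.from_quat(s["eef_rot"]).as_matrix();T[:3,3]=s["tcp_pos"]
        T=T@c["T_tool_cam"]
    else: T=np.linalg.inv(c["view"])
    return im,(c["fx"],c["fy"],c["cx"],c["cy"]),T
def ray(K,T,uv):
    uv=np.atleast_2d(uv).astype(float)
    d=np.c_[(uv[:,0]-K[2])/K[0],-(uv[:,1]-K[3])/K[1],-np.ones(len(uv))]
    d=d@T[:3,:3].T
    return T[:3,3],d/np.linalg.norm(d,axis=1)[:,None]
def onz(K,T,uv,z):
    o,d=ray(K,T,uv); return o+d*((z-o[2])/d[:,2])[:,None]
def tri(obs):
    """obs: list of (K,T,uv) -> point, miss distances"""
    A=np.zeros((3,3));b=np.zeros(3);L=[]
    for K,T,uv in obs:
        o,d=ray(K,T,uv);d=d[0];P=np.eye(3)-np.outer(d,d);A+=P;b+=P@o;L.append((P,o))
    p=np.linalg.solve(A,b); return p,[np.linalg.norm(P@(p-o)) for P,o in L]
def proj(K,T,p):
    c=(np.atleast_2d(p)-T[:3,3])@T[:3,:3]
    return np.c_[K[2]-K[0]*c[:,0]/c[:,2],K[3]+K[1]*c[:,1]/c[:,2]]
def hsv(im): return cv2.cvtColor(im,cv2.COLOR_RGB2HSV)
def mask(im,lo,hi): return cv2.inRange(hsv(im),np.array(lo),np.array(hi))
def blobs(m,amin=20):
    n,l,st,c=cv2.connectedComponentsWithStats(m)
    return sorted([(int(st[i,4]),c[i].round(1),st[i,:4]) for i in range(1,n) if st[i,4]>=amin],key=lambda b:-b[0]),l
def down(yaw): # tool down, tool y axis at angle yaw(+90deg conv: x axis along yaw)
    return (R.from_euler("z",yaw)*R.from_euler("x",np.pi)).as_quat()
def save(n,im): cv2.imwrite(f"pics/{n}.png",im[:,:,::-1])
E
python3 - <<'E'
from h import *
a=snap("scene");b=snap("side")
print("handle",tri([a[1:]+((288,219),),b[1:]+((254,249),)]))
print("orange",tri([a[1:]+((208,181),),b[1:]+((241,157),)]))
for s in(a,b):
    m=mask(s[0],(173,150,80),(180,255,255))|mask(s[0],(0,200,80),(4,255,255)); B,_=blobs(m,200)
    for x in B: print("mat",x[0],x[1],onz(s[1],s[2],x[1],3))
for q in [(235,200)]: print("dock",onz(a[1],a[2],q,10))
print("dock side",onz(b[1],b[2],(268,203),10))
print("bottles",onz(a[1],a[2],[(238,266),(253,280),(288,307)],0),"side",onz(b[1],b[2],[(192,238),(182,255),(162,297)],0))
s=bot.read_state();print(R.from_quat(s["eef_rot"]).as_matrix())
E
```

```text
handle (array([529.452,  33.837,  67.857]), [np.float64(0.373064671325572), np.float64(0.3730646713255517)])
orange (array([ 592.605, -233.28 ,  163.388]), [np.float64(2.626929151414057), np.float64(2.6269291514140303)])
mat 2048 [370.  257.2] [[483.101 319.934   3.   ]]
mat 3416 [263.7 358. ] [[479.514 314.085   3.   ]]
dock [[ 521.915 -180.264   10.   ]]
dock side [[ 504.42  -187.652   10.   ]]
bottles [[732.338 -36.971   0.   ]
 [749.856  30.526   0.   ]
 [772.278 170.234   0.   ]] side [[722.683 -35.311   0.   ]
 [740.88   28.24    0.   ]
 [768.87  169.332   0.   ]]
[[-0.91  -0.415 -0.   ]
 [-0.415  0.91   0.001]
 [ 0.     0.001 -1.   ]]
```

```bash
python3 - <<'E'
from h import *
for y in (np.pi,0,np.pi/2,-np.pi/2,2.6,-2.6): print(y,bot.solve_ik([530,0,260],down(y)))
bot.move_ptp([530,20,260],down(np.pi))
w=snap("wrist");save("w1",w[0]);np.savez("w1.npz",im=w[0],K=w[1],T=w[2]);print(bot.read_state()["t"],w[2][:3,3])
print("handle px",proj(w[1],w[2],[529,34,84]))
E
```

```text
3.141592653589793 [ 0.37   0.098 -0.253 -0.    -1.22  -1.941]
0 [ 0.37   0.098 -0.253  0.    -1.22   1.201]
1.5707963267948966 [ 0.37   0.098 -0.253  0.    -1.22   2.771]
-1.5707963267948966 [ 0.37   0.098 -0.253  0.    -1.22  -0.37 ]
2.6 [ 0.37   0.098 -0.253 -0.    -1.22  -2.483]
-2.6 [ 0.37   0.098 -0.253 -0.    -1.22  -1.399]
2.725 [451.049  20.225 417.267]
handle px [[265.82  175.718]]
```

View pics/w1.png

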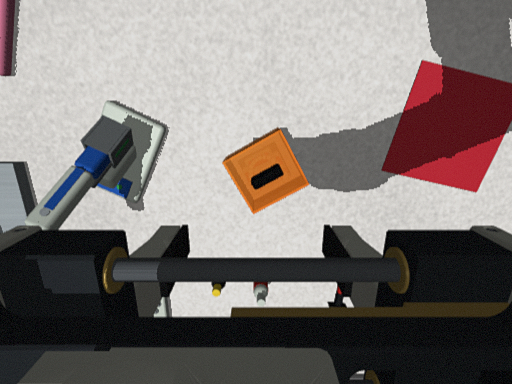

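The wrist view has the cover at about (265,170) with its black handle at (267,177). The light lies in the dock at left, pointing down-left, the mat is at right, and the bottles are at (216,290) and (261,290).

```bash
python3 - <<'E'
from h import *
d=np.load("w1.npz");im,K,T=d["im"],d["K"],d["T"]
m=mask(im,(3,120,60),(25,255,255)); B,l=blobs(m,500); print([(b[0],b[1]) for b in B])
o=max(B,key=lambda b:-abs(b[1][0]-265)); i=l[int(o[1][1])-12,int(o[1][0])]
reg=(l==l[m>0][0]).astype(np.uint8) if False else None
k=[j for j in range(1,l.max()+1) if (l==j).sum()==o[0]][0]
cn=max(cv2.findContours((l==k).astype(np.uint8),0,2)[0],key=cv2.contourArea)
rect=cv2.minAreaRect(cn)
q=onz(K,T,cv2.boxPoints(rect),56)[:,:2]; print("cover roof rect",q,np.linalg.norm(np.diff(q,axis=0),axis=1),q.mean(0))
f=np.zeros(im.shape[:2],np.uint8);cv2.drawContours(f,[cn],0,255,-1)
h=((hsv(im)[:,:,2]<50)&(f>0)).astype(np.uint8); B,_=blobs(h,30);print(B[:2])
hc=max(cv2.findContours(h,0,2)[0],key=cv2.contourArea); r=cv2.minAreaRect(hc)
q=onz(K,T,cv2.boxPoints(r),84)[:,:2];e=np.diff(q,axis=0);L=np.linalg.norm(e,axis=1);print("handle",L,q.mean(0)); v=e[np.argmax(L)] if len(L) else 0; print("az long",np.degrees(np.arctan2(v[1],v[0])))
# mat
m=mask(im,(170,120,60),(180,255,255))|mask(im,(0,200,60),(2,255,255));B,_=blobs(m,1000);
for b in B: print("mat",b[0],b[1],b[2])
E
```

```text
[(3767, array([265.3, 170. ]))]
cover roof rect [[510.812 -27.998]
 [469.086  52.148]
 [547.242  96.732]
 [594.62   12.832]] [90.357 89.978 96.354] [530.44   33.429]
[(389, array([266.4, 176.1]), array([251, 164,  32,  25], dtype=int32))]
handle [41.548 16.096 42.059] [529.875  34.304]
az long -60.465446739967675
mat 11202 [450.1 127.1] [382  61 130 131]
```

```bash
python3 - <<'E'
from h import *
y=np.radians(-61);q=down(y);c=[530,34]
for p in ([*c,180],[*c,60],[*c,150],[483,320,150],[483,320,64]): print(bot.solve_ik(p,q))
bot.move_ptp([*c,150],q)
bot.line_to([*c,61],120)
bot.move_gripper(0,25)
s=bot.read_state();print(s["t"],s["width"],s["tcp_pos"],s["contact_force"],s["finger_force"])
E
```

```text
[ 0.434  0.159 -0.372  0.    -1.04   0.073]
[ 0.434  0.297 -0.514  0.    -0.76   0.073]
[ 0.434  0.188 -0.412  0.    -0.971  0.073]
[ 0.923  0.264 -0.309  0.    -0.998 -0.416]
[ 0.923  0.359 -0.403  0.    -0.809 -0.416]
6.5417 13.802264712216704 [530.102  34.049  61.034] [1.372 1.    0.025] 25.000116527080536
```

Width 13.8 mm, so the 14 mm handle is held. Lift, carry and place it.

```bash
python3 - <<'E'
from h import *
c=[530,34];m=[483,320]
bot.line_to([*c,160],100)
s=bot.read_state();print(s["width"],s["contact_force"],s["finger_force"])
bot.line_to([*m,160],150)
bot.line_to([*m,80],100); bot.line_to([*m,65],40); bot.pause(.2)
s=bot.read_state();print(s["t"],s["tcp_pos"],s["contact_force"])
bot.line_to([*m,63.5],20)
s=bot.read_state();print(s["t"],s["tcp_pos"],s["contact_force"])
bot.move_gripper(60); bot.pause(.3)
bot.line_to([*m,150],120)
bot.move_ptp([530,34,190],down(np.pi))
w=snap("wrist");save("w2",w[0]);np.savez("w2.npz",im=w[0],K=w[1],T=w[2]);print(bot.read_state()["t"])
w=snap("scene");a=w[0][150:310,190:430];save("s2",cv2.resize(a,None,fx=3,fy=3))
E
```

```text
13.617893763381742 [-0.503 -0.386 -0.104] 24.999834895133972
11.4417 [483.046 320.041  65.065] [ 0.512 -0.49  -0.867]
11.6917 [483.295 320.266  63.998] [-0.242 -0.619  3.324]
15.2667
```

View pics/w2.png

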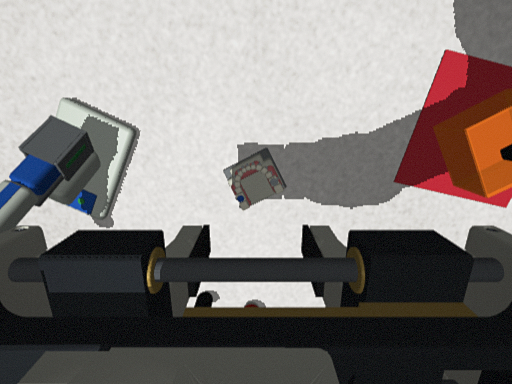

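View pics/s2.png

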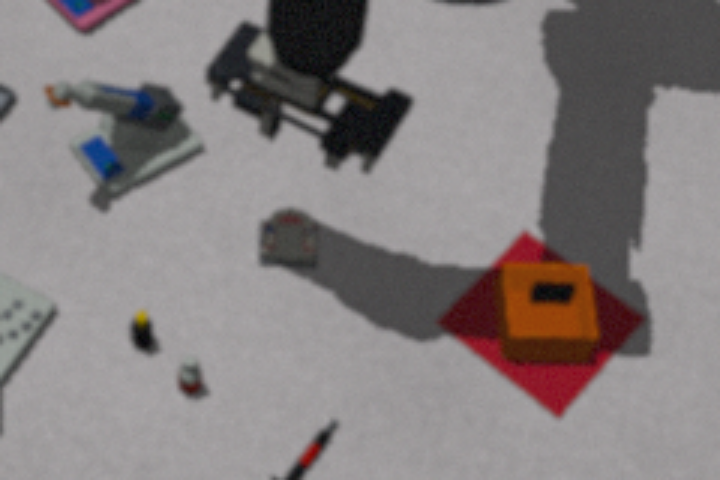

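In w2 the model is uncovered with the blue pad at (240,198). The scene crop shows the cover upright on the mat, roughly central. Next I look at the light from two wrist positions, then closer over the pad.

```bash
python3 - <<'E'
from h import *
d=np.load("w2.npz");im,K,T=d["im"],d["K"],d["T"]
p=onz(K,T,[(395,182),(446,50)],3)[:,:2];e=p[1]-p[0];print("mat edge",p,np.linalg.norm(e),"centre",p.mean(0)+np.array([-e[1],e[0]])/2,p.mean(0)-np.array([-e[1],e[0]])/2)
B,_=blobs(mask(im,(95,120,40),(130,255,255)),8)
for b in B: print(b[:2],onz(K,T,b[1],42.5))
for n,p in(("p1",[570,30,170]),("l1",[600,-160,270]),("l2",[640,-240,270])):
    bot.move_ptp(p,down(np.pi)); bot.pause(.1)
    w=snap("wrist");save(n,w[0]);np.savez(n+".npz",im=w[0],K=w[1],T=w[2])
    if n=="p1":
        for b in blobs(mask(w[0],(95,120,40),(130,255,255)),8)[0]: print(n,b,onz(w[1],w[2],b[1],42.5))
print(bot.read_state()["t"])
a=np.hstack([np.load(n+".npz")["im"][:260,:400] for n in("l1","l2")]);save("l12",a)
E
```

```text
mat edge [[539.671 222.452]
 [380.729 257.445]] 162.74875894815847 centre [442.704 160.477] [477.697 319.42 ]
(1205, array([ 35.1, 174.3])) [[ 520.792 -223.163   42.5  ]]
(357, array([ 84.1, 201.6])) [[ 554.529 -171.989   42.5  ]]
(249, array([  7.6, 192.6])) [[ 543.274 -261.411   42.5  ]]
(28, array([240.4, 198.1])) [[549.814  17.281  42.5  ]]
p1 (1304, array([ 16.4, 135.5]), array([  0, 112,  41,  48], dtype=int32)) [[ 513.981 -219.97    42.5  ]]
p1 (580, array([ 66.3, 174.6]), array([ 28, 161,  57,  29], dtype=int32)) [[ 556.016 -176.207   42.5  ]]
p1 (38, array([242. , 169.5]), array([239, 167,   7,   6], dtype=int32)) [[550.188  16.666  42.5  ]]
17.3917
```

View pics/l12.png

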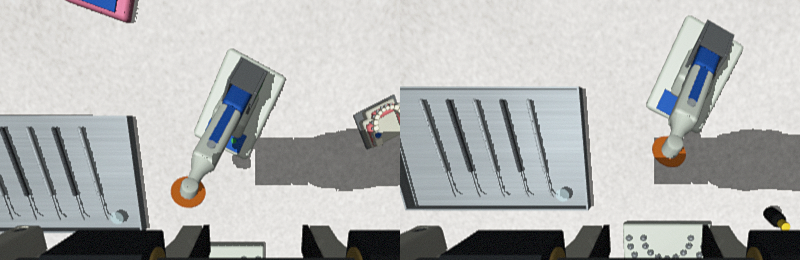

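Both views show the light in the grey dock: the orange disc is at (188,192) in l1 and at (669-400,151) in l2. The long edges of the dock base are visible; I zoom in to pick its edges.

```bash
python3 - <<'E'
from h import *
O=[];C=[]
for n,(x0,y0) in(("l1",(165,40)),("l2",(235,5))):
    d=np.load(n+".npz");im,K,T=d["im"],d["K"],d["T"]
    m=mask(im,(5,130,60),(22,255,255)); B,l=blobs(m,40); print([(b[0],b[1]) for b in B])
    pts=cv2.convexHull(np.argwhere(m>0)[:,::-1].astype(np.int32)) if len(B)<=2 else None
    if pts is not None:
        e=cv2.fitEllipse(pts);print("ell",e);O.append((K,T,e[0]))
    C.append(cv2.resize(im[y0:y0+190,x0:x0+130],None,fx=3,fy=3,interpolation=cv2.INTER_CUBIC))
if len(O)==2: print(tri(O))
save("z12",np.hstack(C))
E
```

```text
[(2370, array([342.8, 310.4])), (482, array([186.7, 194.6])), (146, array([150.4, 271.6])), (81, array([361.5, 282.7])), (76, array([360. , 259.8]))]
[(2403, array([345.8, 310.4])), (453, array([266.9, 153.9])), (159, array([360.6, 271. ])), (156, array([150.3, 271.5]))]
```

View pics/z12.png

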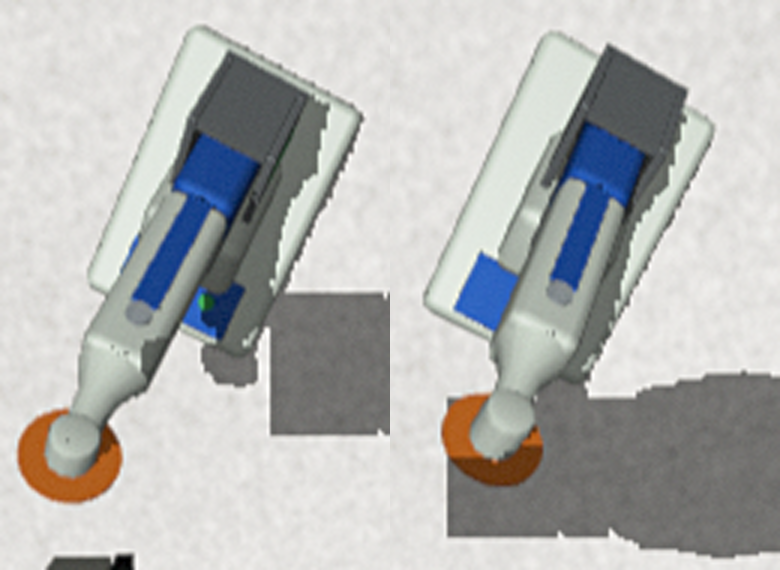

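The zoom shows the strip button at (139,313) on the left and (560,290) on the right. The dock base's left edge runs (190,30)→(90,275) and (545,35)→(427,298), and the disc is fully visible.

```bash
python3 - <<'E'
from h import *
D={n:np.load(n+".npz") for n in("l1","l2")};off={"l1":(165,40,0),"l2":(235,5,390)}
def px(n,p): x,y,o=off[n];return ((p[0]-o)/3+x-1/3,p[1]/3+y-1/3)
def t2(a,b): return tri([(D["l1"]["K"],D["l1"]["T"],px("l1",a)),(D["l2"]["K"],D["l2"]["T"],px("l2",b))])
bt=t2((139,313),(560,290));st=t2((207,198),(598,190))
print("button",bt,"strip",st);v=bt[0]-st[0];print("az",np.degrees(np.arctan2(v[1],v[0])),"el",np.degrees(np.arctan2(v[2],np.hypot(v[0],v[1]))),np.linalg.norm(v))
for n,a,b in(("l1",(183,45),(95,262)),("l2",(538,48),(433,285)),("l1",(355,130),(258,335))):
    p=onz(D[n]["K"],D[n]["T"],[px(n,a),px(n,b)],18);v=p[1]-p[0];print("base edge",p[:,:2].ravel(),np.degrees(np.arctan2(v[1],v[0])))
O=[]
for n,cx in(("l1",186.7),("l2",266.9)):
    im=D[n]["im"];B,l=blobs(mask(im,(5,130,60),(22,255,255)),40)
    b=min(B,key=lambda b:abs(b[1][0]-cx)); x,y,w,h=b[2]
    s=np.zeros_like(l,np.uint8);s[y:y+h,x:x+w]=mask(im,(5,130,60),(22,255,255))[y:y+h,x:x+w]
    e=cv2.fitEllipse(cv2.convexHull(np.argwhere(s>0)[:,::-1].astype(np.int32)));print(e);O.append((D[n]["K"],D[n]["T"],e[0]))
dc,err=tri(O);print("disc",dc,err)
for az in(-62,-60,-58):
    a=np.radians(az);c=np.sqrt(.5);x=c*np.array([np.cos(a),np.sin(a),1]);z=c*np.array([-np.cos(a),-np.sin(a),1])
    org=dc-85*x+10*z;y=np.cross(z,x)
    M=np.c_[x,y,z];print(az,"origin",org,"button in light frame",M.T@(bt[0]-org),"strip",M.T@(st[0]-org),"butt",org-95*x)
E
```

```text
button (array([ 550.826, -203.116,  154.763]), [np.float64(0.39923252124477093), np.float64(0.39923252124448605)]) strip (array([ 512.813, -183.312,   99.981]), [np.float64(0.05695819158272091), np.float64(0.056958191582670584)])
az -27.519232994781035 el 51.95926863635127 69.55758805132102
base edge [ 443.495 -199.156  541.329 -246.117] -25.64137600431094
base edge [ 442.398 -199.589  542.949 -247.339] -25.402523251842208
base edge [ 479.956 -118.236  577.582 -164.899] -25.54666915302207
((187.601806640625, 191.76271057128906), (29.909990310668945, 34.26362991333008), 98.52384948730469)
((268.5242004394531, 151.2963409423828), (27.828266143798828, 34.962181091308594), 120.82804107666016)
disc [ 596.433 -225.62   172.646] [np.float64(0.02064855461606192), np.float64(0.020648554616261878)]
-62 origin [ 564.896 -166.308  119.613] button in light frame [ 43.164 -29.703   6.545] strip [-20.556 -53.969  -7.208] butt [ 533.359 -106.996   52.438]
-60 origin [ 562.845 -167.445  119.613] button in light frame [ 42.449 -28.245   7.26 ] strip [-21.855 -51.263  -5.909] butt [ 529.258 -109.27    52.438]
-58 origin [ 560.835 -168.653  119.613] button in light frame [ 41.77  -26.751   7.939] strip [-23.086 -48.494  -4.678] butt [ 525.238 -111.685   52.438]
```

Everything agrees: azimuth −25.5°, and the button falls 13.3 mm above the light's axis and 0.7 mm sideways (13 and 0 expected). Next, an IK check of the grasp and the final pose.

```bash
cat >> h.py <<'E'
az=np.radians(-25.5);dc=np.array([596.4,-225.6,172.6])+1*np.array([.43,.90,0])
def lightR(b,el): # light rotation: x at azimuth b, elevation el
    return (R.from_euler("z",b)*R.from_euler("y",-el)).as_matrix()
def toolq(L,f): # tool z=-light z, tool x = f*light x
    return R.from_matrix(np.c_[f*L[:,0],-f*L[:,1],-L[:,2]]).as_quat()
L0=lightR(az,np.pi/4);org=dc-L0@np.array([85,0,-10])
pad=np.array([550,17,42.5])
E
python3 - <<'E'
from h import *
print(org,bot.read_state()["joint_pos"])
for f in(1,-1):
    q=toolq(L0,f);tz=-L0[:,2];g=org+19*tz
    print(f,[bot.solve_ik(p,q) for p in(g-100*tz,g,g+80*L0[:,0])])
    for b in(-25.5,0,-60,20,40):
        L=lightR(np.radians(b),0);o=pad+[0,0,10]-L@np.array([85,0,-22]);print(b,o,bot.solve_ik(o-[0,0,19],toolq(L,f)))
E
```

```text
[ 536.199 -195.78   119.567] [-0.073  0.351  0.099 -0.    -1.319 -1.497]
1 [None, None, None]
-25.5 [473.28   53.593  74.5  ] [ 0.527  0.225 -0.637  0.    -0.709  0.599]
0 [465.   17.   74.5] [ 0.461  0.208 -0.66   0.    -0.702  1.109]
-60 [507.5    90.612  74.5  ] [ 0.558  0.281 -0.553  0.    -0.737 -0.034]
20 [470.126 -12.072  74.5  ] [ 0.394  0.216 -0.65   0.    -0.706  1.525]
40 [484.886 -37.637  74.5  ] [ 0.328  0.239 -0.615  0.    -0.716  1.941]
-1 [None, None, None]
-25.5 [473.28   53.593  74.5  ] [ 0.527  0.225 -0.637 -0.    -0.709 -2.543]
0 [465.   17.   74.5] [ 0.461  0.208 -0.66  -0.    -0.702 -2.032]
-60 [507.5    90.612  74.5  ] None
20 [470.126 -12.072  74.5  ] [ 0.394  0.216 -0.65   0.    -0.706 -1.616]
40 [484.886 -37.637  74.5  ] [ 0.328  0.239 -0.615  0.    -0.716 -1.201]
```

```bash
cat >> h.py <<'E'
def toolRa(L,f,a): # as toolq, tipped so the fingers point a rad back towards the butt
    B=np.c_[f*L[:,0],-f*L[:,1],-L[:,2]]
    return L@R.from_euler("y",a).as_matrix()@L.T@B
def tcpfor(o,L,f,a): M=toolRa(L,f,a);return o+19*M[:,2],R.from_matrix(M).as_quat()
E
python3 - <<'E'
from h import *
print("tip dir at a=30deg in light frame",L0.T@toolRa(L0,1,np.radians(30))[:,2])
for f in(1,-1):
  for ad in(0,5,10,15,20,25,30,35):
    a=np.radians(ad);r=[]
    p,q=tcpfor(org,L0,f,a);tz=toolRa(L0,f,a)[:,2]
    js=[bot.solve_ik(x,q) for x in(p-90*tz,p,p+75*L0[:,0],p+75*L0[:,0]+[0,0,40])]
    ok=[]
    for b in range(-180,180,20):
        L=lightR(np.radians(b),0);o=pad+[0,0,10]-L@np.array([85,0,-22]);P,Q=tcpfor(o,L,f,a)
        if bot.solve_ik(P,Q) is not None and bot.solve_ik(P+[0,0,60],Q) is not None: ok.append(b)
    print(f,ad,[j is not None for j in js],js[1],ok)
E
```

```text
tip dir at a=30deg in light frame [-0.5   -0.    -0.866]
1 0 [False, False, False, False] None [-180, -160, -140, -120, -100, -80, -60, -40, -20, 0, 20, 40, 60, 80, 120, 140, 160]
1 5 [False, False, False, False] None [-180, -160, -140, -120, -100, -80, -60, -40, -20, 0, 20, 40, 60, 80, 100, 120, 140, 160]
1 10 [False, False, False, False] None [-180, -160, -140, -120, -100, -80, -60, -40, -20, 0, 20, 40, 60, 80, 100, 140, 160]
1 15 [False, False, False, True] None [-180, -160, -140, -120, -100, -80, -60, -40, -20, 0, 20, 40, 60, 80, 100, 120, 160]
1 20 [True, False, True, True] None [-180, -160, -140, -120, -100, -80, -60, -40, -20, 0, 20, 40, 60, 80, 100, 120]
1 25 [True, True, True, True] [ 0.04   0.14  -0.874  0.587 -0.292  0.544] [-160, -140, -120, -100, -80, -60, -40, -20, 0, 20, 40, 60, 80, 100, 120, 140]
1 30 [True, True, True, True] [ 0.064  0.177 -0.706  0.28  -0.474  0.826] [-140, -120, -100, -80, -60, -40, -20, 0, 20, 40, 60, 80, 100, 120]
1 35 [True, True, True, True] [ 0.044  0.216 -0.582  0.14  -0.623  0.974] [-140, -120, -100, -80, -60, -40, -20, 0, 20, 40, 60, 80, 10
[... 348 characters left out ...]
 40, 60, 80, 100, 120, 140, 160]
-1 15 [False, False, False, True] None [-180, -160, -140, -120, -100, -60, -40, -20, 0, 20, 40, 60, 80, 100, 120, 140, 160]
-1 20 [True, False, True, True] None [-180, -160, -140, -120, -100, -60, -40, -20, 0, 20, 40, 60, 80, 100, 120, 140, 160]
-1 25 [True, True, True, True] [ 0.04   0.14  -0.874  0.587 -0.292 -2.598] [-160, -140, -120, -80, -60, -40, -20, 0, 20, 40, 60, 80, 100, 120, 140]
-1 30 [True, True, True, True] [ 0.064  0.177 -0.706  0.28  -0.474 -2.316] [-140, -120, -80, -60, -40, -20, 0, 20, 40, 60, 80, 100, 120]
-1 35 [True, True, True, True] [ 0.044  0.216 -0.582  0.14  -0.623 -2.168] [-140, -100, -80, -60, -40, -20, 0, 20, 40, 60, 80, 100, 120]
```

```bash
python3 - <<'E'
from h import *
a=np.radians(30);p,q=tcpfor(org,L0,1,a);tz=toolRa(L0,1,a)[:,2]
bot.move_ptp(p-110*tz,q)
bot.line_to(p,90)
s0=bot.read_state();print(s0["t"],s0["tcp_pos"]-p,s0["contact_force"])
bot.move_gripper(0,45);bot.pause(.1)
s=bot.read_state();print(s["t"],s["width"],s["tcp_pos"]-p,s["contact_force"]-s0["contact_force"],s["finger_force"])
E
```

```text
20.8167 [0.31  0.054 0.582] [ 0.055 -0.553  0.423]
21.5667 25.79284813494274 [ 0.011 -0.009  0.087] [-1.495  1.281  1.742] 44.99985694885254
```

Gripped at 25.8 mm, which is the body. Draw it out along the slope.

```bash
python3 - <<'E'
from h import *
a=np.radians(30);p,q=tcpfor(org,L0,1,a)
for d in(15,75):
    bot.line_to(p+d*L0[:,0],60)
    s=bot.read_state();print(s["t"],s["width"],s["contact_force"],s["finger_force"])
bot.pause(.2)
bot.line_to(p+75*L0[:,0]+[0,0,30],80)
b=az
L=lightR(b,0);o=pad+[0,0,10]-L@np.array([85,0,-22]);P,Q=tcpfor(o,L,1,a)
print(bot.read_state()["joint_pos"],bot.solve_ik(P+[0,0,80],Q),bot.solve_ik(P,Q))
w=snap("wrist");save("g1",w[0])
E
```

```text
21.9667 25.7237389430008 [-1.545  0.908  4.4  ] 45.00034153461456
23.1167 25.89413351150981 [-0.283  0.963 -1.077] 44.99939560890198
[ 0.021  0.167 -0.455  0.177 -0.721  0.986] [ 0.252  0.408 -0.116 -0.329 -1.469  0.978] [ 0.251  0.501 -0.179 -0.337 -1.322  1.03 ]
```

View pics/g1.png

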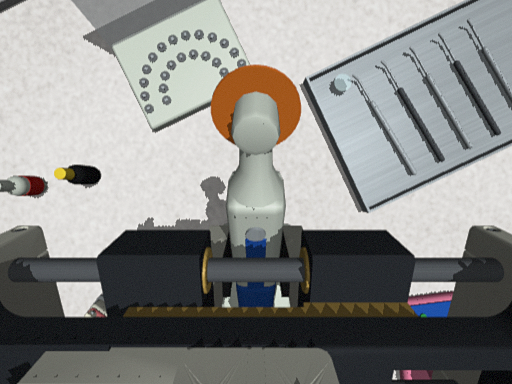

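The light is held with its orange disc at about (256,106), centred in the gripper. Compare it with the prediction, then move above the pad.

```bash
cat >> h.py <<'E'
def disccheck(w,a=np.radians(30)):
    m=mask(w[0],(5,130,60),(22,255,255));m[230:]=0
    B,l=blobs(m,200);x,y,ww,hh=B[0][2];k=np.zeros_like(m);k[y:y+hh,x:x+ww]=m[y:y+hh,x:x+ww]
    e=cv2.fitEllipse(cv2.convexHull(np.argwhere(k>0)[:,::-1].astype(np.int32)))
    # light frame expressed in tool frame, f=1
    RL=R.from_euler("y",a).as_matrix()@np.diag([1,-1,-1.]); RL=RL.T # tool->light axes... light = RL
    T=bot.get_calibration("wrist")["T_tool_cam"];lx=RL@[1,0,0];lz=RL@[0,0,1];ly=RL@[0,1,0]
    c=np.array([0,0,-19])+85*lx-10*lz
    t=np.linspace(0,2*np.pi,60);ring=c+17*(np.cos(t)[:,None]*lx+np.sin(t)[:,None]*ly)
    pe=cv2.fitEllipse(proj(w[1],T,ring).astype(np.float32))
    return e,pe
E
python3 - <<'E'
from h import *
im=cv2.imread("pics/g1.png")[:,:,::-1];c=bot.get_calibration("wrist");K=(c["fx"],c["fy"],c["cx"],c["cy"])
# sanity of frame conversion
a=np.radians(30);M=toolRa(L0,1,a);RL=(R.from_euler("y",a).as_matrix()@np.diag([1,-1,-1.])).T
print(np.abs(M.T@L0-RL).max())
e,pe=disccheck((np.ascontiguousarray(im),K,None));print(e);print(pe)
b=az;L=lightR(b,0);o=pad+[0,0,10]-L@np.array([85,0,-22]);P,Q=tcpfor(o,L,1,a)
bot.move_ptp(P+[0,0,70],Q);bot.pause(.2)
w=snap("wrist");save("g2",w[0]);np.savez("g2.npz",im=w[0],K=w[1],T=w[2]);s=bot.read_state();print(s["t"],s["tcp_pos"]-P,s["width"]);print(disccheck(w))
w=snap("side");save("sd2",cv2.resize(w[0][140:384,170:400],None,fx=2.4,fy=2.4))
E
```

```text
3.3306690738754696e-16
((255.45822143554688, 106.61005401611328), (83.64069366455078, 89.80403137207031), 91.31936645507812)
((257.34234619140625, 105.8890151977539), (83.13135528564453, 90.90630340576172), 88.55855560302734)
25.2917 [ 0.064 -0.61  70.414] 25.878241023161234
(((42.77033996582031, 199.11558532714844), (84.1898422241211, 119.32282257080078), 93.82914733886719), ((257.25567626953125, 107.73696899414062), (82.67337799072266, 90.90635681152344), 88.74044799804688))
```

View pics/g2.png

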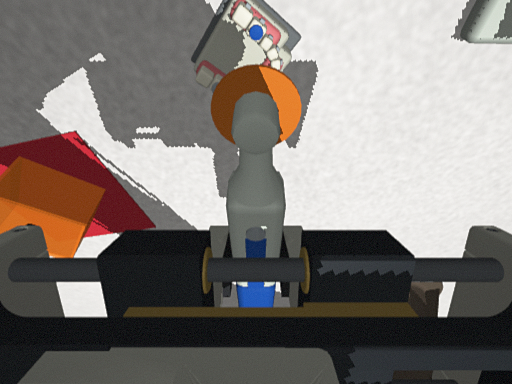

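View pics/sd2.png

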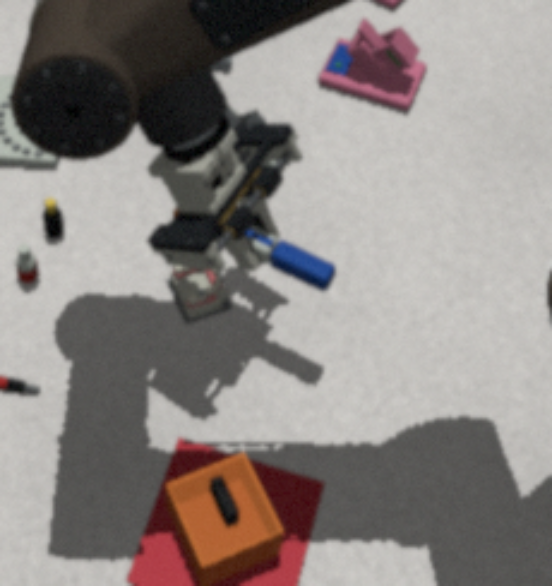

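The side crop shows the light held level and the cover upright on the mat. The wrist view has the pad at (257,33), straight ahead of the disc at (256,106). One more pad fix from this view, then lower.

```bash
python3 - <<'E'
from h import *
d=np.load("g2.npz");B,_=blobs(mask(d["im"][:70],(95,120,40),(130,255,255)),8);p=onz(d["K"],d["T"],B[0][1],42.5)[0];print(B[0],p)
assert np.linalg.norm(p-pad)<6
tgt=(p+pad)/2
a=np.radians(30);L=lightR(az,0);o=tgt+[0,0,10]-L@np.array([85,0,-22]);P,Q=tcpfor(o,L,1,a)
bot.line_to(P+[0,0,20],60,ori=Q);s=bot.read_state();print(s["contact_force"])
bot.line_to(P+[0,0,1],25,ori=Q);bot.pause(.5)
s=bot.read_state();print(s["t"],s["tcp_pos"]-P,s["contact_force"],s["width"],s["finger_force"])
w=snap("wrist");m=mask(w[0],(5,130,60),(22,255,255));m[:,:150]=0;m[:,350:]=0
w=(np.where(m[...,None]>0,w[0],0).astype(np.uint8),)+w[1:];print(disccheck(w))
E
```

```text
(158, array([255.8,  32.2]), array([249,  25,  14,  15], dtype=int32)) [551.113  16.289  42.5  ]
[-0.286  0.234 -1.405]
27.7333 [ 0.009 -0.011  1.052] [ 0.022 -0.266 -1.453] 25.59520820532406 44.99877870082855
(((255.57582092285156, 106.56555938720703), (84.91313934326172, 90.4354019165039), 90.29181671142578), ((257.2573547363281, 107.74088287353516), (82.67171478271484, 90.90555572509766), 88.7393798828125))
```

```bash
python3 -c "
from plant import bot
print(bot.close_job())"
```

```text
the job is handed in; nothing more can be done
None
```

The job is handed in at about 28 s on the robot clock: the cover stands upright and released on the red mat, and by my measurements the light is held level, lens down, about 11 mm above the blue pad; the judge's verdict was not shown.

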